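# Press a cassette home with the trigger clamp

## Robot

A 7-joint arm with a two-finger parallel gripper is mounted at the origin on a cart in front of the work surface, level with it; the furniture and walls round the work are solid. World frame = base frame: x ahead of the robot, y to its left, z up, the work surface at z = 0. Lengths are in m, angles in rad, forces in N, time in s.
With the tool pointing down it reaches from about 0.425 to 0.95 m from the base axis. Payload 4.7 kg.
Tool frame: the origin (TCP) lies midway between the tips of the shut fingers; the grasp point (between the pads) lies 19 mm behind it; z points along the fingers, y is the line along which they close (so a half turn about z gives the same grasp; the last joint's range is limited). The gripper opens to 87 mm and grips with 3 to 60 N. Pads are 19 mm wide; open, the fingers measure 117 mm over their backs; the gripper's body (75 mm by 190 mm) begins 51 mm behind the grasp point.
Start: joints at [-1.224, 0.469, -0.049, 1.532, 0.024, 1.141, -0.082], TCP at [0.248, 0.628, 0.223] pointing down, gripper open.
Joint ranges: [-2.59, 2.59], [-0.33, 1.99], [-1.39, 1.29], [0.1, 2.45], [-1.04, 4.18], [0.21, 1.99], [-2.66, 2.66]. Speed limits (rad/s): [2.57, 2.57, 3.14, 3.14, 3.14, 3.14, 3.14].

## Interface

Orientations are given as [roll, pitch, yaw] about the fixed x, y, z axes, in that order (R = Rz(yaw) Ry(pitch) Rx(roll)).
In Python, from station import arm gives the robot as it stands. The module is installed in compiled form; this text tells all that it offers.
- The arm moves only by the tool drive_tool, never from a script. Its argument "commands" is a list of rows, each a list of 2 entries, a list of its own where there are three numbers: the shift along the tool's x, y, z in cm, then the turn, a rotation vector about the tool's x, y, z in rad. In form: [[[dx, dy, dz], [wx, wy, wz]], ...]. A call has 1 to 5 rows; each row is the pose to reach, as a shift and turn from the pose commanded when the call began, along the tool's axes at that moment; what a row does not reach only later rows make up. A row lasts 1/10 s, in which the tool goes at most 50 mm and 8.59 degrees, less where a joint would pass 70% of its speed; a pose out of reach is approached as far as the arm can. A call with a gripper value outside its range is refused whole. "hand" is the opening, from -1 (shut) to 1 (fully open), set as the call begins (left out, the last holds). The fingers move at their own pace and stop on an object; the grip force is fixed at half the most. Time passes only in rows, so rows that repeat a pose let the fingers close. It gives the time, the measured TCP pose, the force, the opening and the grip force at its end, in the units of the state.
- arm.observe(): the state, without advancing time (a new reading comes with each control period).
- arm.grab_frame(name): name is "side" or "top" or "wrist"; returns a dict with "frame" (384x512x3 uint8, red, green, blue), "depth" (384x512 float32, m along the optical axis (not along the pixel's ray), 0 where there is no reading), "K" (3x3 intrinsics, pixels), "dist_coeffs" ([k1, k2, p1, p2, k3] as OpenCV has them; the pictures are not rectified), "extrinsics" (4x4, takes a point from camera to world coordinates). Camera axes: x right, y down, z forward; pixel columns grow to the right and rows downward; lengths in m; the calibration is good to about 2 mm. A picture is of the moment at which its call begins.
- arm.close_job(): hands the job in; it is judged then, once.
The state is a dict: "time": time; "joint_positions": joint angles; "joint_vel": joint speeds; "effort": joint torques, N m; "tcp_pos": TCP position; "tcp_rot": TCP orientation; "ft_force": force on the tool from outside, world axes, zero at the start; "ft_torque": the same for the moment, N m; "grip_width": finger opening in m; "grip_force": force on a finger pad.
Only numpy, scipy, OpenCV 4.12 (cv2) and the standard library are available. Lean on these libraries where they do the work, as an engineer would, in place of code of your own. Each camera call takes 0.05 s, during which the arm holds its last target. There are 200 camera calls.

## Task

The sample cassette stands a little out of its dock. Using the bench clamp only through its trigger and release tab, squeeze the trigger stroke by stroke until the jaw has pressed the cassette fully home and stays clamped firmly on it with your hand off, but without overloading the cassette (it chips above 20 N). Then press the release tab so that the jaw springs all the way back, and leave the cassette home and everything else where it was.

Things in the scene. Friction and masses are not known exactly. Their poses are not given: they have to be found in the camera images.
- clamp: bench-fixed trigger bar clamp on an aluminium base plate 110 x 335 x 12 mm. Origin under it at table height; +y along the bar from the handle to the jaw, z up. Grey housing 36 mm wide, y -130 to -5 mm, top at z 82; fixed black upright handle 26 x 16 mm at y -64, top at z 150. Beyond y +5 nothing is higher than 75 mm.
- pad: rubber pad 34 x 30 mm on the jaw; origin = centre of its front face, axes as the clamp. Fully back it is at y 58, z 45 mm in the clamp's frame; the bar can go 66 mm forward in +y. It is sprung on the bar, 2 N per mm, so it lags the bar when pressing. Ratchet teeth 4 mm: on letting go of the trigger up to 10 N (one tooth and some play) of its force is lost again.
- cassette: white plastic sample cassette 46 x 62 x 36 mm standing 8 to 18 mm out of its dock; origin under the middle of its end that faces the jaw, y along the slide into the dock. It slides stiffly (6 N), then stops hard when home; chips above 20 N. Not to be pushed by hand.
- dock: fixed aluminium dock on the clamp's base plate, 86 x 80 mm, 54 mm high, walls both sides of the cassette; origin under its mouth, +y into the dock, parallel to the clamp's y.
- trigger_front (a point): on the trigger's front (+y) face, at rest z 132, y -7 mm in the clamp's frame. Lever 20 mm wide, 10 thick, top z 144, hinged at y -20, z 73; leans 0.12 rad to +y at rest. Pulled to -y (to the handle) this point moves 33 mm to its stop; each stroke has 7 to 12 mm of slack, then the bar moves 0.83 as far. It springs back, the bar stays if the trigger is eased back (snapped free it may skip teeth).
- tab_press (a point): where to press the release tab: a steel paddle 24 x 36 mm behind the handle (y -129, z 101 mm in the clamp's frame), hinged 41 mm from this point on its handle side. Pressed down 10 to 14 mm to its stop (2 to 10 N) it frees the bar, which springs back in 1 to 2 s, only while the trigger is fully let go. Hold it down till then.
- cassette_end (a point): centre of the cassette's end face; axes as the dock. Home when flush with the dock's mouth. Force felt at trigger_front: 4 to 9 N while the jaw walks free, some 5 N more while the cassette slides, then rising 1.4 N per mm once it is home; about 20 N there means some 15 N on the cassette. At its stop the trigger gets hard too.
- dock_mouth (a point): centre of the dock's mouth; +y into the dock. cassette_end has the same y when the cassette is fully home.
- petri_2: bystander, loose, to be left where it lies; round clear dish 69 mm, 15 high, origin under its centre
- substrate_stack: bystander, loose, to be left where it lies; banded stack of white sheets 55 x 80 x 11 mm, origin under its centre
- hex_key: bystander, loose, to be left where it lies; small bent hex key 28 x 78 x 5 mm, origin under its centre
- spatula: bystander, loose, to be left where it lies; spatula 20 x 166 x 9 mm with a brown handle, origin under its centre
- marker_black: bystander, loose, to be left where it lies; marker pen 16 x 135 x 16 mm, origin under its centre

How it is judged:
By the outcome, as a careful person would: the job done as asked, in the order asked, and still so for the second after the job is handed in, with the robot touching nothing.
It also fails if it takes over 56 s, if anything falls off the work surface, if the arm or the gripper's body presses on something with over 40 N, if the wrist force passes 120 N, or if a joint passes its speed limit or range.

## Working session

There is one attempt and no reset: what is moved stays moved. The work goes in short steps, Python scripts to look and compute and a tool call to move; the robot and the scene stay as the last step left them, time stands still between calls to the robot, and variables do not carry over. Pictures are saved under pics/ and viewed, at most 10 in all, crops included, and the job is handed in when it is done.

Besides the shell and the picture viewer there is one more tool, called as a command line: name --argument value ..., lists and objects as JSON in quotes. drive_tool: Moves the arm, as the interface text tells. Its arguments: {"type":"object","properties":{"commands":{"type":"array","items":{"type":"array"}},"hand":{"type":"number"}},"required":["commands"]}

```bash
mkdir -p pics; python3 - <<'E'
from station import arm
import cv2,numpy as np,pickle
s=arm.observe();print({k:np.round(v,3) for k,v in s.items()})
d={}
for n in("top","side"):
    f=arm.grab_frame(n);d[n]=f
    cv2.imwrite(f"pics/{n}0.png",f["frame"][:,:,::-1])
    print(n,np.round(f["K"],1).tolist(),np.round(f["dist_coeffs"],3),np.round(f["extrinsics"],3).tolist())
pickle.dump(d,open("d0.pkl","wb"))
E
```

```text
{'time': np.float64(0.0), 'joint_positions': array([-1.224,  0.47 , -0.049,  1.534,  0.024,  1.141, -0.082]), 'joint_vel': array([-0.   , -0.001, -0.001,  0.002, -0.001, -0.   , -0.   ]), 'effort': array([ 0.0000e+00, -5.0798e+01, -8.0000e-02, -2.3615e+01, -6.1000e-02,
        3.8000e-02,  0.0000e+00]), 'tcp_pos': array([0.248, 0.627, 0.221]), 'tcp_rot': array([-3.14 ,  0.   ,  2.766]), 'ft_force': array([-0.632,  0.158,  0.31 ]), 'ft_torque': array([-0.013, -0.041,  0.051]), 'grip_force': np.float64(0.0), 'grip_width': np.float64(0.087)}
top [[418.3, 0.0, 257.1], [0.0, 418.3, 190.6], [0.0, 0.0, 1.0]] [-0.12  0.    0.    0.    0.  ] [[-0.011, -0.981, 0.192, 0.422], [-1.0, 0.008, -0.012, 0.052], [0.01, -0.192, -0.981, 0.934], [0.0, 0.0, 0.0, 1.0]]
side [[444.4, 0.0, 256.1], [0.0, 444.4, 192.6], [0.0, 0.0, 1.0]] [-0.015  0.     0.     0.     0.   ] [[-0.967, 0.221, -0.126, 0.668], [0.254, 0.822, -0.509, 0.475], [-0.009, -0.525, -0.851, 0.845], [0.0, 0.0, 0.0, 1.0]]
```

View pics/top0.png

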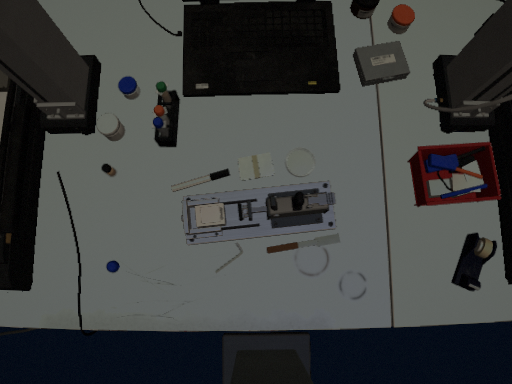

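View pics/side0.png

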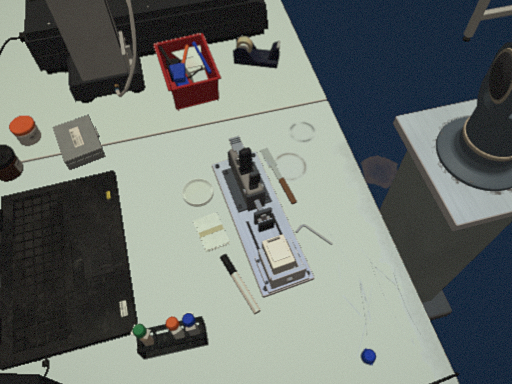

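```bash
cat > h.py <<'E'
import numpy as np,cv2
def cloud(f):
    d=f["depth"];h,w=d.shape
    v,u=np.mgrid[:h,:w];p=np.stack([u,v],-1).reshape(-1,1,2).astype(np.float64)
    n=cv2.undistortPoints(p,f["K"],f["dist_coeffs"]).reshape(h,w,2)
    P=np.dstack([n,np.ones((h,w))])*d[...,None]
    P=P@f["extrinsics"][:3,:3].T+f["extrinsics"][:3,3]; P[d==0]=np.nan
    return P
E
python3 - <<'E'
import pickle,numpy as np,cv2
from h import cloud
d=pickle.load(open("d0.pkl","rb"))
im=[]
for n in d:
    P=cloud(d[n]);R=(P[...,0]>.3)&(P[...,0]<.5)&(P[...,1]>-.2)&(P[...,1]<.28)
    print(n)
    for a,b in((-.004,.004),(.006,.02),(.048,.06),(.076,.09),(.095,.11),(.13,.142),(.142,.16)):
        m=R&(P[...,2]>a)&(P[...,2]<b)
        q=P[m]
        if len(q)<4:print(a,len(q));continue
        r=cv2.minAreaRect((q[:,:2]*1000).astype(np.float32))
        print(a,b,len(q),np.round(np.median(q,0),3),np.round(r[0],1),np.round(r[1],1),round(r[2],1))
t=d["top"]["frame"][170:255,170:350,::-1]; t=cv2.resize(t,None,fx=4,fy=4,interpolation=cv2.INTER_CUBIC)
t=np.clip(t.astype(float)*1.5,0,255).astype(np.uint8)
cv2.imwrite("pics/topc.png",t)
E
```

```text
top
-0.004 0.004 18647 [ 0.395  0.039 -0.001] [400.  40.] [479.9 200. ] 90.0
0.006 0.02 517 [0.49  0.103 0.01 ] [462.7  60.6] [276.8  72.1] 89.7
0.048 0
0.076 0
0.095 0
0.13 0
0.142 0
side
-0.004 0.004 16802 [ 0.398  0.084 -0.   ] [400.  40.] [479.8 199.9] 90.0
0.006 0.02 490 [0.489 0.098 0.011] [445.7  27.3] [345.1 108.4] 88.5
0.048 0
0.076 0
0.095 0
0.13 0
0.142 0
```

View pics/topc.png

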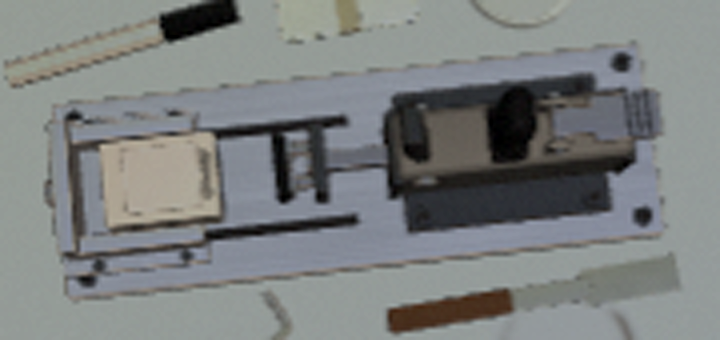

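The crop shows the plate (its corners in the full image about (183,195), (328,180), (335,229), (187,244)), cassette left, jaw in the middle, trigger/handle/tab on the right. Clamp lies further out in x; redo with the right region.

```bash
python3 - <<'E'
import pickle,numpy as np,cv2
from h import cloud
d=pickle.load(open("d0.pkl","rb"))
for n in d:
    P=cloud(d[n]);R=(P[...,0]>.5)&(P[...,0]<.68)&(P[...,1]>-.2)&(P[...,1]<.28)
    print(n)
    for a,b in((.008,.016),(.048,.06),(.076,.09),(.095,.11),(.13,.139),(.139,.147),(.147,.16)):
        m=R&(P[...,2]>a)&(P[...,2]<b)
        k,l,st,c=cv2.connectedComponentsWithStats(m.astype(np.uint8),connectivity=8)
        for i in range(1,k):
            q=P[l==i]
            if len(q)<5:continue
            r=cv2.minAreaRect((q[:,:2]*1000).astype(np.float32))
            print(a,b,len(q),np.round(np.median(q,0),3),np.round(r[0],1),np.round(r[1],1),round(r[2],1))
# plate by corner rays (top)
f=d["top"]
c=np.array([[183,196],[329,181.5],[335,228],[187.5,244.]]).reshape(-1,1,2)
q=cv2.undistortPoints(c,f["K"],f["dist_coeffs"]).reshape(-1,2);E=f["extrinsics"]
r=np.c_[q,np.ones(4)]@E[:3,:3].T;t=(.012-E[2,3])/r[:,2];X=E[:3,3]+r*t[:,None]
print(np.round(X,3),X.mean(0),np.linalg.norm(X[0]-X[1]),np.linalg.norm(X[1]-X[2]))
e=X[0]+X[3]-X[1]-X[2];print("yaw of +y dir",np.arctan2(e[1],e[0])-np.pi/2)
E
```

```text
top
0.008 0.016 402 [ 0.66  -0.058  0.014] [657.2 -58.1] [45.  64.4] 0.2
0.008 0.016 635 [0.657 0.045 0.011] [659.   42.6] [52.3 77.7] 8.7
0.008 0.016 326 [0.627 0.171 0.013] [628.7 169. ] [ 16.  134.9] 16.4
0.008 0.016 3075 [0.549 0.039 0.012] [554.   36.7] [110.5 333.1] 5.7
0.008 0.016 15 [0.556 0.068 0.011] [556.2  67.9] [4.5 9.4] 89.9
0.048 0.06 803 [0.542 0.145 0.056] [542.3 150.4] [70.3 79.8] 5.4
0.048 0.06 97 [0.549 0.073 0.057] [550.6  71.4] [33.9 19.7] 5.9
0.048 0.06 79 [0.554 0.035 0.056] [554.   36.3] [31.9 12.8] 89.9
0.048 0.06 7 [ 0.549 -0.086  0.054] [548.5 -86.3] [ 0.6 14.7] 6.7
0.048 0.06 10 [0.537 0.188 0.055] [537.1 188. ] [20.4  0.3] 5.0
0.048 0.06 6 [ 0.545 -0.053  0.05 ] [545.1 -53.1] [ 0.6 11.7] 5.2
0.048 0.06 5 [ 0.547 -0.069  0.054] [546.7 -69.1] [0.4 9.5] 7.3
0.048 0.06 13 [0.536 0.202 0.051] [536.7 202. ] [13.1  3.2] 3.0
0.048 0.06 6 [ 0.541 -0.013  0.052] [540.9 -12.4] [ 0.3 11.2] 4.4
0.048 0.06 8 [ 0.543 -0.03   0.054] [542.8 -29.5] [ 0.3 16. ] 5.6
0.048 0.06 6 [0.538 0.013 0.056] [537.7  13.1] [ 1.4 11.1] 19.7
0.076 0.09 25 [ 0.581 -0.079  0.081] [579.2 -
[... 1604 characters left out ...]
 [566.7 -89.1] [25.2 64.3] 1.6
0.095 0.11 56 [ 0.562 -0.034  0.104] [562.8 -36.1] [11.4 26.6] 74.7
0.095 0.11 32 [0.559 0.011 0.102] [556.3  11.7] [ 7.5 22.1] 76.0
0.13 0.139 37 [ 0.562 -0.034  0.135] [560.9 -37. ] [ 9.7 27.3] 88.5
0.13 0.139 23 [0.556 0.016 0.134] [556.1  14.6] [20.3  4.2] 2.7
0.139 0.147 36 [ 0.565 -0.034  0.144] [564.  -35.3] [11.5 24.3] 63.3
0.139 0.147 57 [0.556 0.013 0.143] [555.5  12. ] [18.9 11.2] 8.9
0.147 0.16 64 [ 0.56  -0.039  0.149] [560.9 -40.1] [22.4 15.4] 8.1
[[ 0.591  0.207  0.012]
 [ 0.622 -0.123  0.012]
 [ 0.516 -0.132  0.012]
 [ 0.484  0.195  0.012]] [0.5532438  0.03675717 0.012     ] 0.3310899979556288 0.10617331944508596
yaw of +y dir 0.0952709754020673
```

```bash
cat >> h.py <<'E'
from scipy.spatial.transform import Rotation as Ro
O=np.array([.5547,.0237,0]);psi=.098
C=Ro.from_euler('z',psi)
def go(xyz,yaw=None,world=False):
    from station import arm
    s=arm.observe();R=Ro.from_euler('xyz',s["tcp_rot"])
    t=np.array(xyz,float) if world else O+C.apply(xyz)
    print("t",s["time"],"shift cm",np.round(R.inv().apply(t-s["tcp_pos"])*100,2))
    if yaw is not None:
        print("rot",np.round((R.inv()*Ro.from_euler('xyz',[np.pi,0,yaw])).as_rotvec(),3))
    return s
def st():
    from station import arm
    s=arm.observe();print("t",s["time"],"clamp pos mm",np.round(C.inv().apply(s["tcp_pos"]-O)*1e3,1),"F clamp",np.round(C.inv().apply(s["ft_force"]),1))
E
python3 - <<'E'
from h import *
go([.30,.40,.235],np.pi+psi,True); go([0,.025,.20],np.pi+psi)
E
```

```text
t 0.1 shift cm [-13.23 -19.23  -1.31]
rot [-0.002 -0.    -0.474]
t 0.1 shift cm [-49.59 -42.66   2.24]
rot [-0.002 -0.    -0.474]
```

drive_tool --commands '[[[-3.3, -4.8, -0.5], [0, 0, -0.12]], [[-6.6, -9.6, -1], [0, 0, -0.24]], [[-10, -14.4, -1.3], [0, 0, -0.36]], [[-13.2, -19.2, -1.3], [0, 0, -0.474]], [[-17, -21.5, -1.3], [0, 0, -0.474]]]' --hand -1

```text
time: 0.6
tcp_pos: [0.3141, 0.3866, 0.2351]
tcp_rot: [-3.141, -0.001, -3.039]
ft_force: [1.4, 1.0, -0.2]
grip_width: 0.0546
grip_force: 0.0
```

```bash
python3 -c "
from h import *
go([0,.027,.20],np.pi+psi);st()"
```

```text
t 0.6 shift cm [-20.25 -35.86   3.51]
rot [-0.    -0.001  0.004]
t 0.6 clamp pos mm [-203.9  384.7  235.1] F clamp [ 1.5  0.8 -0.2]
```

drive_tool --commands '[[[-2.3, -4.3, 0.7], [0, 0, 0]], [[-4.6, -8.6, 1.4], [0, 0, 0]], [[-6.9, -12.9, 2], [0, 0, 0]], [[-9.2, -17.2, 2.5], [0, 0, 0]], [[-11.5, -21.5, 3], [0, 0, 0]]]'

```text
time: 1.1
tcp_pos: [0.4512, 0.1843, 0.205]
tcp_rot: [3.141, -0.0, -3.043]
ft_force: [1.6, -0.1, 0.9]
grip_width: 0.0153
grip_force: 0.0
```

drive_tool --commands '[[[-2.3, -4.0, 0], [0, 0, 0]], [[-4.6, -8, 0], [0, 0, 0]], [[-6.9, -12, 0], [0, 0, 0]], [[-8.5, -14, 0], [0, 0, 0]], [[-8.5, -14, 0], [0, 0, 0]]]'

```text
time: 1.6
tcp_pos: [0.5509, 0.0508, 0.205]
tcp_rot: [-3.139, 0.001, -3.05]
ft_force: [-0.2, 0.3, -0.6]
grip_width: 0.0003
grip_force: 0.0
```

```bash
python3 -c "
from h import *
go([0,.027,.128],np.pi+psi);st()"
```

```text
t 1.6 shift cm [-0.11 -0.02  7.7 ]
rot [-0.002  0.001 -0.007]
t 1.6 clamp pos mm [ -1.1  27.4 205. ] F clamp [-0.1  0.4 -0.6]
```

drive_tool --commands '[[[-0.1, 0, 4], [0, 0, 0]], [[-0.1, 0, 7.7], [0, 0, 0]], [[-0.1, 0, 7.7], [0, 0, 0]], [[-0.1, -0.7, 7.7], [0, 0, 0]], [[-0.1, -1.2, 7.7], [0, 0, 0]]]'

```text
time: 2.1
tcp_pos: [0.5525, 0.0432, 0.1302]
tcp_rot: [3.141, 0.003, -3.043]
ft_force: [-1.0, -0.6, 0.9]
grip_width: 0.0003
grip_force: 0.0
```

```bash
python3 -c "
from h import *
st()
from station import arm
f=arm.grab_frame('side')['frame'][120:300,170:330,::-1]
cv2.imwrite('pics/s1.png',cv2.resize(f,None,fx=3.3,fy=3.3,interpolation=cv2.INTER_CUBIC))"
```

```text
t 2.1 clamp pos mm [ -0.3  19.6 130.2] F clamp [-1.  -0.5  0.9]
```

View pics/s1.png

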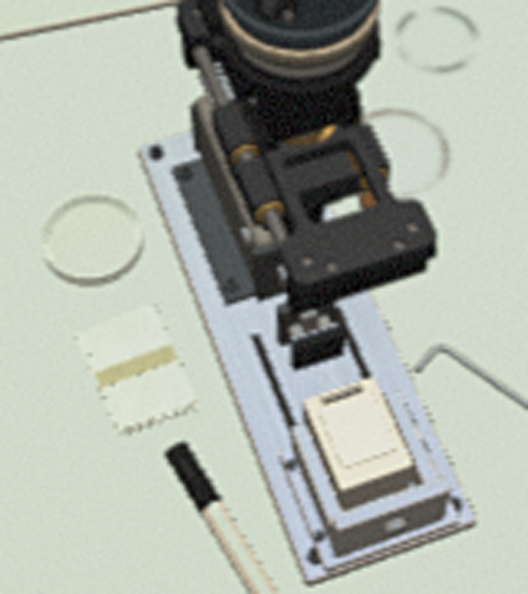

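Side view: the gripper is above the clamp in front of the trigger, jaw at about (310,340) and the cassette's end at about (340,390), path clear. Start the first stroke.

drive_tool --commands '[[[0, -0.4, 0], [0, 0, 0]], [[0, -0.8, 0], [0, 0, 0]], [[0, -1.2, 0], [0, 0, 0]], [[0, -1.5, 0], [0, 0, 0]], [[0, -1.5, 0], [0, 0, 0]]]'

```text
time: 2.65
tcp_pos: [0.5527, 0.0278, 0.1284]
tcp_rot: [-3.141, 0.0, -3.044]
ft_force: [0.9, 0.2, 0.4]
grip_width: 0.0005
grip_force: 0.0
```

```bash
python3 -c "
from h import *
st()"
```

```text
t 2.65 clamp pos mm [ -1.6   4.2 128.4] F clamp [0.9 0.1 0.4]
```

drive_tool --commands '[[[0, -0.3, 0], [0, 0, 0]], [[0, -0.6, 0], [0, 0, 0]], [[0, -0.8, 0], [0, 0, 0]], [[0, -1.0, 0], [0, 0, 0]], [[0, -1.0, 0], [0, 0, 0]]]'

```text
time: 3.15
tcp_pos: [0.5538, 0.0191, 0.1285]
tcp_rot: [3.141, 0.0, -3.043]
ft_force: [-0.5, 2.3, 3.5]
grip_width: 0.0004
grip_force: 1.5
```

```bash
python3 -c "
from h import *
st()"
```

```text
t 3.15 clamp pos mm [ -1.4  -4.5 128.5] F clamp [-0.2  2.4  3.5]
```

drive_tool --commands '[[[0, -0.3, 0], [0, 0, 0]], [[0, -0.6, 0], [0, 0, 0]], [[0, -0.9, 0], [0, 0, 0]], [[0, -1.0, 0], [0, 0, 0]], [[0, -1.0, 0], [0, 0, 0]]]'

```text
time: 3.65
tcp_pos: [0.5546, 0.011, 0.1288]
tcp_rot: [3.138, 0.0, -3.042]
ft_force: [-1.3, 6.5, 5.4]
grip_width: 0.0004
grip_force: 3.6
```

```bash
python3 -c "
from h import *
st()"
```

```text
t 3.65 clamp pos mm [ -1.3 -12.6 128.8] F clamp [-0.7  6.6  5.4]
```

drive_tool --commands '[[[0, -0.3, 0], [0, 0, 0]], [[0, -0.6, 0], [0, 0, 0]], [[0, -0.6, 0], [0, 0, 0]]]'

```text
time: 3.95
tcp_pos: [0.5552, 0.0046, 0.1284]
tcp_rot: [3.139, 0.0, -3.042]
ft_force: [-0.2, 5.5, 1.0]
grip_width: 0.0005
grip_force: 2.8
```

```bash
python3 -c "
from h import *
st()"
```

```text
t 3.95 clamp pos mm [ -1.4 -19.1 128.4] F clamp [0.3 5.4 1. ]
```

drive_tool --commands '[[[0, -0.3, 0], [0, 0, 0]], [[0, -0.5, 0], [0, 0, 0]], [[0, -0.5, 0], [0, 0, 0]]]'

```text
time: 4.25
tcp_pos: [0.5556, 0.0, 0.1278]
tcp_rot: [3.139, -0.0, -3.042]
ft_force: [1.4, 6.4, -2.2]
grip_width: 0.0005
grip_force: 2.7
```

```bash
python3 -c "
from h import *
st()"
```

```text
t 4.25 clamp pos mm [ -1.4 -23.6 127.8] F clamp [ 2.   6.2 -2.2]
```

drive_tool --commands '[[[0, 0.3, 0], [0, 0, 0]], [[0, 0.6, 0], [0, 0, 0]], [[0, 1.0, 0], [0, 0, 0]], [[0, 1.4, 0], [0, 0, 0]], [[0, 1.8, 0], [0, 0, 0]]]'

```text
time: 4.75
tcp_pos: [0.5538, 0.0153, 0.1283]
tcp_rot: [-3.141, -0.0, -3.044]
ft_force: [0.9, 1.0, -0.5]
grip_width: 0.0009
grip_force: 0.5
```

drive_tool --commands '[[[0, 0.4, 0], [0, 0, 0]], [[0, 0.8, 0], [0, 0, 0]], [[0, 1.2, 0], [0, 0, 0]], [[0, 1.6, 0], [0, 0, 0]], [[0, 1.6, 0], [0, 0, 0]]]'

```text
time: 5.25
tcp_pos: [0.5523, 0.0321, 0.1283]
tcp_rot: [3.141, -0.0, -3.042]
ft_force: [-0.3, -0.9, 0.1]
grip_width: 0.0004
grip_force: 0.0
```

```bash
python3 -c "
from h import *
st()
from station import arm
f=arm.grab_frame('side')
import pickle;pickle.dump(f,open('s2.pkl','wb'))
P=cloud(f);q=C.inv().apply((P-O).reshape(-1,3)).reshape(P.shape)
for a,b,m in (((-.02),.02,'mid'),):
  for lo,hi in ((.04,.064),):
    k=(q[...,0]>a)&(q[...,0]<b)&(q[...,2]>lo)&(q[...,2]<hi)&(q[...,1]>.03)&(q[...,1]<.25)
    print(np.histogram(q[k][:,1]*1000,np.arange(30,190,4)))"
```

```text
t 5.25 clamp pos mm [ -1.5   8.5 128.3] F clamp [-0.4 -0.9  0.1]
(array([ 9,  8,  0,  0,  2, 63, 34,  5, 20, 36, 85,  0,  0,  0, 25, 33, 35,
       39, 38, 38, 35, 42, 43, 40, 38, 42, 42, 44, 42, 84,  0,  0,  0,  2,
        1, 66, 28, 16,  0]), array([ 30,  34,  38,  42,  46,  50,  54,  58,  62,  66,  70,  74,  78,
        82,  86,  90,  94,  98, 102, 106, 110, 114, 118, 122, 126, 130,
       134, 138, 142, 146, 150, 154, 158, 162, 166, 170, 174, 178, 182,
       186]))
```

drive_tool --commands '[[[0, -0.4, 0], [0, 0, 0]], [[0, -0.8, 0], [0, 0, 0]], [[0, -1.2, 0], [0, 0, 0]], [[0, -1.5, 0], [0, 0, 0]], [[0, -1.8, 0], [0, 0, 0]]]'

```text
time: 5.8
tcp_pos: [0.5541, 0.0161, 0.1289]
tcp_rot: [3.138, 0.0, -3.042]
ft_force: [-2.8, 8.4, 5.5]
grip_width: 0.0007
grip_force: 4.3
```

drive_tool --commands '[[[0, -0.4, 0], [0, 0, 0]], [[0, -0.8, 0], [0, 0, 0]], [[0, -1.0, 0], [0, 0, 0]], [[0, -1.0, 0], [0, 0, 0]]]'

```text
time: 6.2
tcp_pos: [0.5551, 0.0063, 0.1287]
tcp_rot: [3.138, 0.0, -3.042]
ft_force: [-0.4, 6.3, 3.5]
grip_width: 0.0004
grip_force: 3.7
```

drive_tool --commands '[[[0, -0.3, 0], [0, 0, 0]], [[0, -0.5, 0], [0, 0, 0]], [[0, -0.5, 0], [0, 0, 0]]]'

```text
time: 6.5
tcp_pos: [0.5554, 0.0019, 0.1282]
tcp_rot: [3.137, -0.0, -3.042]
ft_force: [-0.6, 7.5, 1.7]
grip_width: 0.0006
grip_force: 3.9
```

```bash
python3 -c "
from h import *
st()"
```

```text
t 6.5 clamp pos mm [ -1.4 -21.8 128.2] F clamp [0.2 7.5 1.7]
```

drive_tool --commands '[[[0, 0.3, 0], [0, 0, 0]], [[0, 0.6, 0], [0, 0, 0]], [[0, 1.0, 0], [0, 0, 0]], [[0, 1.4, 0], [0, 0, 0]], [[0, 1.8, 0], [0, 0, 0]]]'

```text
time: 7.0
tcp_pos: [0.5538, 0.0161, 0.1282]
tcp_rot: [-3.141, -0.0, -3.044]
ft_force: [-0.6, 0.8, -0.2]
grip_width: 0.0005
grip_force: 0.1
```

drive_tool --commands '[[[0, 0.4, 0], [0, 0, 0]], [[0, 0.8, 0], [0, 0, 0]], [[0, 1.2, 0], [0, 0, 0]], [[0, 1.5, 0], [0, 0, 0]], [[0, 1.5, 0], [0, 0, 0]]]'

```text
time: 7.5
tcp_pos: [0.5523, 0.0319, 0.1283]
tcp_rot: [3.141, -0.0, -3.043]
ft_force: [0.0, 0.4, 0.2]
grip_width: 0.0001
grip_force: 0.0
```

```bash
cat >> h.py <<'E'
def jaw():
    from station import arm
    st();f=arm.grab_frame('side')
    P=cloud(f);q=C.inv().apply((P-O).reshape(-1,3)).reshape(P.shape)
    k=(abs(q[...,0])<.02)&(q[...,2]>.04)&(q[...,2]<.064)&(q[...,1]>.03)&(q[...,1]<.25)
    h,e=np.histogram(q[k][:,1]*1000,np.arange(40,190,2));print(list(zip(e.astype(int).tolist(),h.tolist())))
    return f,q
E
python3 -c "
from h import *
jaw()"
```

```text
t 7.5 clamp pos mm [ -1.5   8.4 128.3] F clamp [0.  0.4 0.2]
[(40, 8), (42, 5), (44, 5), (46, 5), (48, 2), (50, 0), (52, 0), (54, 0), (56, 0), (58, 0), (60, 3), (62, 21), (64, 41), (66, 20), (68, 9), (70, 5), (72, 1), (74, 12), (76, 10), (78, 21), (80, 16), (82, 27), (84, 26), (86, 12), (88, 11), (90, 13), (92, 24), (94, 22), (96, 16), (98, 17), (100, 22), (102, 13), (104, 24), (106, 19), (108, 18), (110, 20), (112, 19), (114, 20), (116, 20), (118, 22), (120, 15), (122, 23), (124, 18), (126, 20), (128, 17), (130, 21), (132, 23), (134, 27), (136, 21), (138, 20), (140, 23), (142, 16), (144, 22), (146, 22), (148, 64), (150, 0), (152, 0), (154, 0), (156, 0), (158, 0), (160, 0), (162, 1), (164, 1), (166, 4), (168, 2), (170, 1), (172, 68), (174, 19), (176, 8), (178, 16), (180, 1), (182, 0), (184, 0), (186, 0)]
```

drive_tool --commands '[[[0, -0.4, 0], [0, 0, 0]], [[0, -0.8, 0], [0, 0, 0]], [[0, -1.2, 0], [0, 0, 0]], [[0, -1.5, 0], [0, 0, 0]], [[0, -1.5, 0], [0, 0, 0]]]'

```text
time: 8.05
tcp_pos: [0.5539, 0.0177, 0.1288]
tcp_rot: [3.139, 0.0, -3.043]
ft_force: [-0.6, 4.5, 3.1]
grip_width: 0.0006
grip_force: 2.3
```

drive_tool --commands '[[[0, -0.3, 0], [0, 0, 0]], [[0, -0.6, 0], [0, 0, 0]], [[0, -0.6, 0], [0, 0, 0]]]'

```text
time: 8.35
tcp_pos: [0.5544, 0.0137, 0.129]
tcp_rot: [3.137, 0.0, -3.042]
ft_force: [-2.0, 8.0, 4.6]
grip_width: 0.0008
grip_force: 4.1
```

drive_tool --commands '[[[0, -0.3, 0], [0, 0, 0]], [[0, -0.5, 0], [0, 0, 0]], [[0, -0.5, 0], [0, 0, 0]]]'

```text
time: 8.65
tcp_pos: [0.5546, 0.0112, 0.129]
tcp_rot: [3.134, -0.0, -3.04]
ft_force: [-3.6, 11.6, 6.1]
grip_width: 0.0003
grip_force: 6.3
```

```bash
python3 -c "
from h import *
st()"
```

```text
t 8.65 clamp pos mm [ -1.3 -12.5 129. ] F clamp [-2.5 11.9  6.1]
```

drive_tool --commands '[[[0, -0.3, 0], [0, 0, 0]], [[0, -0.5, 0], [0, 0, 0]], [[0, -0.5, 0], [0, 0, 0]]]'

```text
time: 8.95
tcp_pos: [0.5551, 0.0066, 0.1288]
tcp_rot: [3.134, -0.0, -3.04]
ft_force: [-2.7, 12.4, 5.8]
grip_width: 0.0005
grip_force: 6.6
```

drive_tool --commands '[[[0, -0.2, 0], [0, 0, 0]], [[0, -0.4, 0], [0, 0, 0]], [[0, -0.4, 0], [0, 0, 0]]]'

```text
time: 9.25
tcp_pos: [0.5554, 0.0026, 0.1284]
tcp_rot: [3.134, -0.0, -3.04]
ft_force: [-1.9, 12.5, 3.2]
grip_width: 0.0002
grip_force: 6.4
```

```bash
python3 -c "
from h import *
st()"
```

```text
t 9.25 clamp pos mm [ -1.4 -21.  128.4] F clamp [-0.6 12.6  3.2]
```

drive_tool --commands '[[[0, -0.2, 0], [0, 0, 0]], [[0, -0.4, 0], [0, 0, 0]], [[0, -0.4, 0], [0, 0, 0]]]'

```text
time: 9.55
tcp_pos: [0.5557, -0.001, 0.1278]
tcp_rot: [3.134, -0.001, -3.04]
ft_force: [-0.8, 13.0, -1.4]
grip_width: 0.0004
grip_force: 6.1
```

```bash
python3 -c "
from h import *
st()"
```

```text
t 9.55 clamp pos mm [ -1.4 -24.7 127.8] F clamp [ 0.5 13.  -1.4]
```

drive_tool --commands '[[[0, 0.3, 0], [0, 0, 0]], [[0, 0.6, 0], [0, 0, 0]], [[0, 0.9, 0], [0, 0, 0]], [[0, 1.2, 0], [0, 0, 0]], [[0, 1.5, 0], [0, 0, 0]]]'

```text
time: 10.05
tcp_pos: [0.5549, 0.0068, 0.1285]
tcp_rot: [-3.141, 0.0, -3.044]
ft_force: [-0.0, 0.2, 0.6]
grip_width: 0.0009
grip_force: 0.4
```

drive_tool --commands '[[[0, 0.4, 0], [0, 0, 0]], [[0, 0.8, 0], [0, 0, 0]], [[0, 1.2, 0], [0, 0, 0]], [[0, 1.6, 0], [0, 0, 0]], [[0, 2.0, 0], [0, 0, 0]]]'

```text
time: 10.55
tcp_pos: [0.5525, 0.0276, 0.1282]
tcp_rot: [-3.141, -0.0, -3.043]
ft_force: [0.2, 0.1, 0.4]
grip_width: 0.0002
grip_force: 0.0
```

```bash
python3 -c "
from h import *
jaw()"
```

```text
t 10.55 clamp pos mm [ -1.8   4.1 128.2] F clamp [0.2 0.  0.4]
[(40, 8), (42, 4), (44, 7), (46, 5), (48, 6), (50, 6), (52, 5), (54, 4), (56, 5), (58, 6), (60, 5), (62, 4), (64, 4), (66, 2), (68, 0), (70, 0), (72, 0), (74, 0), (76, 1), (78, 27), (80, 38), (82, 19), (84, 4), (86, 6), (88, 10), (90, 10), (92, 16), (94, 20), (96, 34), (98, 13), (100, 11), (102, 21), (104, 28), (106, 14), (108, 15), (110, 22), (112, 17), (114, 20), (116, 18), (118, 21), (120, 24), (122, 15), (124, 25), (126, 13), (128, 25), (130, 18), (132, 22), (134, 21), (136, 17), (138, 21), (140, 23), (142, 19), (144, 20), (146, 29), (148, 23), (150, 19), (152, 21), (154, 22), (156, 23), (158, 28), (160, 0), (162, 1), (164, 0), (166, 0), (168, 0), (170, 2), (172, 64), (174, 21), (176, 8), (178, 15), (180, 2), (182, 0), (184, 0), (186, 0)]
```

drive_tool --commands '[[[0, 0.4, 0], [0, 0, 0]], [[0, 0.4, 0], [0, 0, 0]], [[0, 0, 0], [0, 0, 0]], [[0, -0.5, 0], [0, 0, 0]], [[0, -0.9, 0], [0, 0, 0]]]'

```text
time: 11.1
tcp_pos: [0.5538, 0.0191, 0.1287]
tcp_rot: [3.14, 0.0, -3.044]
ft_force: [-1.7, 7.0, 3.3]
grip_width: 0.0004
grip_force: 3.9
```

drive_tool --commands '[[[0, -0.2, 0], [0, 0, 0]], [[0, -0.4, 0], [0, 0, 0]], [[0, -0.5, 0], [0, 0, 0]], [[0, -0.5, 0], [0, 0, 0]]]'

```text
time: 11.5
tcp_pos: [0.5539, 0.0178, 0.1288]
tcp_rot: [3.136, 0.0, -3.041]
ft_force: [-1.7, 10.2, 3.9]
grip_width: 0.0004
grip_force: 4.9
```

```bash
python3 -c "
from h import *
st()"
```

```text
t 11.5 clamp pos mm [ -1.4  -5.8 128.8] F clamp [-0.7 10.3  3.9]
```

drive_tool --commands '[[[0, -0.2, 0], [0, 0, 0]], [[0, -0.4, 0], [0, 0, 0]], [[0, -0.4, 0], [0, 0, 0]]]'

```text
time: 11.8
tcp_pos: [0.5541, 0.016, 0.129]
tcp_rot: [3.133, -0.0, -3.04]
ft_force: [-2.9, 13.3, 5.6]
grip_width: 0.0001
grip_force: 6.9
```

drive_tool --commands '[[[0, -0.2, 0], [0, 0, 0]], [[0, -0.4, 0], [0, 0, 0]], [[0, -0.4, 0], [0, 0, 0]]]'

```text
time: 12.1
tcp_pos: [0.5544, 0.0131, 0.1291]
tcp_rot: [3.132, -0.0, -3.039]
ft_force: [-3.9, 15.6, 6.5]
grip_width: 0.0003
grip_force: 8.0
```

```bash
python3 -c "
from h import *
st()"
```

```text
t 12.1 clamp pos mm [ -1.3 -10.5 129.1] F clamp [-2.4 15.9  6.5]
```

drive_tool --commands '[[[0, -0.15, 0], [0, 0, 0]], [[0, -0.25, 0], [0, 0, 0]], [[0, -0.25, 0], [0, 0, 0]]]'

```text
time: 12.4
tcp_pos: [0.5548, 0.0092, 0.1289]
tcp_rot: [3.134, -0.0, -3.04]
ft_force: [-2.9, 13.4, 5.7]
grip_width: 0.0004
grip_force: 6.8
```

```bash
python3 -c "
from h import *
f,q=jaw()
for s in(-1,1):
  k=(q[...,0]*s>.027)&(q[...,0]*s<.04)&(q[...,2]>.05)&(q[...,2]<.058)&(q[...,1]>.08)&(q[...,1]<.2)
  print(np.percentile(q[k][:,1]*1000,[0,1,5,95,99,100]).round(1))
k=(abs(q[...,0])<.02)&(q[...,2]>.042)&(q[...,2]<.064)&(q[...,1]>.14)&(q[...,1]<.168);print(np.percentile(q[k][:,1]*1000,[95,98,100]))"
```

```text
t 12.4 clamp pos mm [ -1.3 -14.5 128.9] F clamp [-1.6 13.6  5.7]
[(40, 6), (42, 5), (44, 4), (46, 8), (48, 3), (50, 7), (52, 6), (54, 4), (56, 5), (58, 6), (60, 4), (62, 9), (64, 4), (66, 4), (68, 5), (70, 1), (72, 0), (74, 0), (76, 0), (78, 5), (80, 0), (82, 18), (84, 31), (86, 15), (88, 9), (90, 9), (92, 20), (94, 16), (96, 32), (98, 17), (100, 14), (102, 21), (104, 23), (106, 18), (108, 16), (110, 20), (112, 19), (114, 20), (116, 19), (118, 20), (120, 21), (122, 16), (124, 27), (126, 19), (128, 18), (130, 21), (132, 19), (134, 19), (136, 24), (138, 19), (140, 22), (142, 21), (144, 21), (146, 28), (148, 19), (150, 23), (152, 18), (154, 22), (156, 21), (158, 30), (160, 0), (162, 0), (164, 3), (166, 1), (168, 2), (170, 0), (172, 65), (174, 20), (176, 8), (178, 16), (180, 2), (182, 0), (184, 0), (186, 0)]
[101.8 102.9 107.  174.  174.7 174.9]
[100.2 101.3 103.5 174.  174.3 174.5]
[159.49406609 159.92293478 166.29848823]
```

drive_tool --commands '[[[0, -0.15, 0], [0, 0, 0]], [[0, -0.25, 0], [0, 0, 0]], [[0, -0.25, 0], [0, 0, 0]]]'

```text
time: 12.75
tcp_pos: [0.5549, 0.0085, 0.1289]
tcp_rot: [3.131, -0.0, -3.039]
ft_force: [-2.3, 15.4, 4.7]
grip_width: 0.0004
grip_force: 8.3
```

drive_tool --commands '[[[0, -0.1, 0], [0, 0, 0]], [[0, -0.2, 0], [0, 0, 0]], [[0, -0.2, 0], [0, 0, 0]]]'

```text
time: 13.05
tcp_pos: [0.555, 0.0078, 0.1289]
tcp_rot: [3.13, -0.001, -3.038]
ft_force: [-4.1, 17.3, 5.7]
grip_width: 0.0006
grip_force: 9.3
```

```bash
python3 -c "
from h import *
st()"
```

```text
t 13.05 clamp pos mm [ -1.2 -15.9 128.9] F clamp [-2.4 17.7  5.7]
```

drive_tool --commands '[[[0, -0.1, 0], [0, 0, 0]], [[0, -0.2, 0], [0, 0, 0]], [[0, -0.2, 0], [0, 0, 0]]]'

```text
time: 13.35
tcp_pos: [0.5551, 0.007, 0.1288]
tcp_rot: [3.128, -0.001, -3.038]
ft_force: [-4.2, 19.4, 5.6]
grip_width: 0.0008
grip_force: 10.4
```

```bash
python3 -c "
from h import *
f,q=jaw()
k=(abs(q[...,0])<.02)&(q[...,2]>.042)&(q[...,2]<.064)&(q[...,1]>.14)&(q[...,1]<.168);print(np.percentile(q[k][:,1]*1000,[95,98,100]))"
```

```text
t 13.35 clamp pos mm [ -1.2 -16.6 128.8] F clamp [-2.2 19.8  5.6]
[(40, 7), (42, 4), (44, 6), (46, 6), (48, 5), (50, 5), (52, 6), (54, 5), (56, 7), (58, 2), (60, 6), (62, 6), (64, 7), (66, 4), (68, 4), (70, 2), (72, 0), (74, 0), (76, 0), (78, 0), (80, 0), (82, 4), (84, 34), (86, 12), (88, 16), (90, 10), (92, 21), (94, 15), (96, 33), (98, 18), (100, 12), (102, 20), (104, 23), (106, 17), (108, 12), (110, 26), (112, 14), (114, 18), (116, 24), (118, 20), (120, 18), (122, 21), (124, 22), (126, 15), (128, 22), (130, 21), (132, 21), (134, 20), (136, 20), (138, 21), (140, 21), (142, 20), (144, 19), (146, 30), (148, 17), (150, 23), (152, 24), (154, 19), (156, 23), (158, 24), (160, 3), (162, 1), (164, 0), (166, 2), (168, 2), (170, 3), (172, 58), (174, 21), (176, 8), (178, 18), (180, 1), (182, 0), (184, 0), (186, 0)]
[159.40833803 160.38104626 167.81691268]
```

drive_tool --commands '[[[0, -0.1, 0], [0, 0, 0]], [[0, -0.15, 0], [0, 0, 0]], [[0, -0.15, 0], [0, 0, 0]]]'

```text
time: 13.7
tcp_pos: [0.5552, 0.0061, 0.1287]
tcp_rot: [3.128, -0.001, -3.037]
ft_force: [-4.1, 20.6, 5.8]
grip_width: 0.0006
grip_force: 10.7
```

drive_tool --commands '[[[0, 0.2, 0], [0, 0, 0]], [[0, 0.4, 0], [0, 0, 0]], [[0, 0.6, 0], [0, 0, 0]], [[0, 0.8, 0], [0, 0, 0]], [[0, 1.0, 0], [0, 0, 0]]]'

```text
time: 14.2
tcp_pos: [0.5548, 0.0098, 0.1289]
tcp_rot: [3.136, 0.0, -3.04]
ft_force: [-1.6, 7.5, 4.5]
grip_width: 0.0005
grip_force: 4.2
```

drive_tool --commands '[[[0, 0.2, 0], [0, 0, 0]], [[0, 0.5, 0], [0, 0, 0]], [[0, 0.8, 0], [0, 0, 0]], [[0, 1.1, 0], [0, 0, 0]], [[0, 1.4, 0], [0, 0, 0]]]'

```text
time: 14.7
tcp_pos: [0.5536, 0.0184, 0.1281]
tcp_rot: [-3.141, -0.0, -3.044]
ft_force: [0.5, -0.5, 0.0]
grip_width: 0.0007
grip_force: 0.3
```

drive_tool --commands '[[[0, 0.3, 0], [0, 0, 0]], [[0, 0.6, 0], [0, 0, 0]], [[0, 0.9, 0], [0, 0, 0]], [[0, 0.9, 0], [0, 0, 0]]]'

```text
time: 15.1
tcp_pos: [0.5526, 0.0282, 0.1282]
tcp_rot: [3.142, -0.0, -3.043]
ft_force: [-0.6, 0.4, 0.1]
grip_width: 0.0004
grip_force: 0.0
```

```bash
python3 -c "
from h import *
f,q=jaw()
from station import arm
t=arm.grab_frame('top')
a=f['frame'][220:300,220:330,::-1];b=t['frame'][175:255,170:280,::-1]
cv2.imwrite('pics/c3.png',np.vstack([cv2.resize(x,None,fx=4,fy=3.7,interpolation=cv2.INTER_CUBIC) for x in(a,b)]))"
```

```text
t 15.1 clamp pos mm [ -1.6   4.7 128.2] F clamp [-0.6  0.5  0.1]
[(40, 6), (42, 4), (44, 4), (46, 7), (48, 4), (50, 5), (52, 6), (54, 7), (56, 4), (58, 6), (60, 5), (62, 5), (64, 6), (66, 6), (68, 1), (70, 0), (72, 0), (74, 0), (76, 1), (78, 4), (80, 1), (82, 33), (84, 19), (86, 14), (88, 13), (90, 11), (92, 13), (94, 27), (96, 25), (98, 18), (100, 14), (102, 16), (104, 25), (106, 16), (108, 17), (110, 22), (112, 19), (114, 20), (116, 21), (118, 19), (120, 22), (122, 16), (124, 20), (126, 24), (128, 20), (130, 15), (132, 25), (134, 21), (136, 17), (138, 22), (140, 20), (142, 21), (144, 21), (146, 25), (148, 21), (150, 25), (152, 22), (154, 19), (156, 24), (158, 24), (160, 4), (162, 1), (164, 2), (166, 3), (168, 0), (170, 1), (172, 65), (174, 20), (176, 8), (178, 16), (180, 2), (182, 0), (184, 0), (186, 0)]
```

View pics/c3.png

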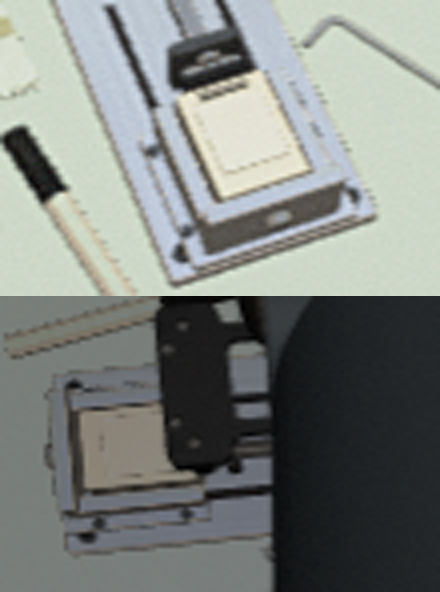

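drive_tool --commands '[[[0, 0.6, 0], [0, 0, 0]], [[0, 1.5, 0], [0, 0, 0]], [[0, 2.0, 0], [0, 0, 0]], [[0, 2.0, -3.5], [0, 0, 0]], [[0, 2.0, -7.5], [0, 0, 0]]]'

```text
time: 15.7
tcp_pos: [0.5494, 0.0487, 0.2027]
tcp_rot: [-3.141, -0.004, -3.042]
ft_force: [0.2, -0.6, -0.5]
grip_width: 0.0005
grip_force: 0.0
```

drive_tool --commands '[[[0, -4, 0], [0, 0, 0]], [[0, -8, 0], [0, 0, 0]], [[0, -12, 0], [0, 0, 0]], [[0, -15.5, 0], [0, 0, 0]], [[0, -16, 0], [0, 0, 0]]]'

```text
time: 16.2
tcp_pos: [0.5662, -0.1168, 0.2036]
tcp_rot: [-3.139, 0.0, -3.051]
ft_force: [-0.5, -0.0, -0.3]
grip_width: 0.0003
grip_force: 0.0
```

```bash
python3 -c "
from h import *
f,q=jaw()
go([0,-.138,.108])
a=f['frame'][120:300,170:330,::-1]
cv2.imwrite('pics/c4.png',cv2.resize(a,None,fx=3.3,fy=3.3,interpolation=cv2.INTER_CUBIC))
for lo,hi in((.05,.12),):
  k=(abs(q[...,0])<.011)&(q[...,2]>.09)&(q[...,2]<.112)&(q[...,1]>-.17)&(q[...,1]<-.09)
  print(k.sum(),np.percentile(q[k],[2,50,98],axis=0).round(4))"
```

```text
t 16.2 clamp pos mm [  -2.3 -141.   203.6] F clamp [-0.5  0.  -0.3]
[(40, 6), (42, 7), (44, 5), (46, 6), (48, 3), (50, 6), (52, 7), (54, 3), (56, 5), (58, 7), (60, 6), (62, 4), (64, 6), (66, 4), (68, 4), (70, 0), (72, 0), (74, 0), (76, 1), (78, 3), (80, 1), (82, 31), (84, 22), (86, 12), (88, 11), (90, 9), (92, 19), (94, 19), (96, 29), (98, 21), (100, 14), (102, 18), (104, 20), (106, 20), (108, 15), (110, 23), (112, 19), (114, 21), (116, 18), (118, 21), (120, 19), (122, 17), (124, 21), (126, 19), (128, 22), (130, 20), (132, 19), (134, 20), (136, 24), (138, 14), (140, 26), (142, 21), (144, 19), (146, 26), (148, 23), (150, 21), (152, 20), (154, 23), (156, 20), (158, 26), (160, 2), (162, 1), (164, 2), (166, 2), (168, 0), (170, 1), (172, 58), (174, 22), (176, 9), (178, 15), (180, 2), (182, 0), (184, 0), (186, 0)]
t 16.25 shift cm [-0.2   0.12  9.54]
157 [[-0.01   -0.1423  0.0982]
 [ 0.0012 -0.1227  0.1014]
 [ 0.0108 -0.0943  0.1039]]
```

View pics/c4.png

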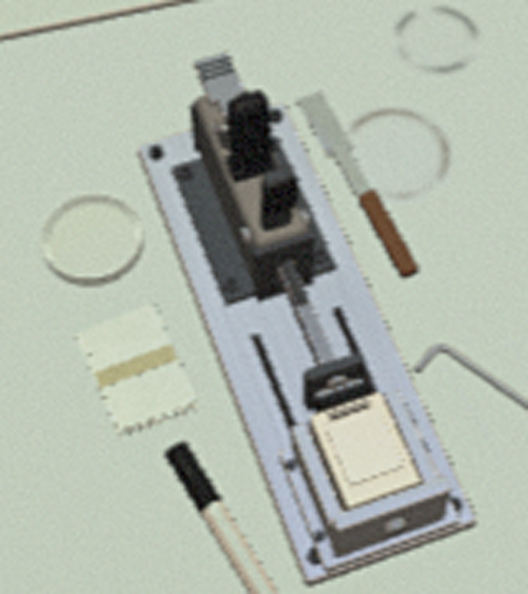

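Side view: jaw (335,380 in the crop) is pressed on the cassette, hand off, bystanders untouched. Check flushness from the top view before releasing.

```bash
python3 -c "
from h import *
from station import arm
import pickle
out=[]
for n in('top','side'):
    f=arm.grab_frame(n);P=cloud(f);q=C.inv().apply((P-O).reshape(-1,3)).reshape(P.shape)
    pickle.dump(f,open(n+'c.pkl','wb'))
    # rectified metric patch at z=.055: clamp y 70..190, x -50..50, 5 px/mm
    X,Y=np.meshgrid(np.arange(-50,50,.25),np.arange(70,190,.25))
    w=O+C.apply(np.c_[X.ravel(),Y.ravel(),np.full(X.size,55.)]/1e3)
    E=np.linalg.inv(f['extrinsics'])
    p,_=cv2.projectPoints(w,cv2.Rodrigues(E[:3,:3])[0],E[:3,3],f['K'],f['dist_coeffs'])
    m=cv2.remap(f['frame'],p.reshape(*X.shape,2).astype(np.float32),None,cv2.INTER_CUBIC)
    m=np.clip(m*(1.5 if n=='top' else 1.),0,255).astype(np.uint8)[:,:,::-1].copy()
    for y in range(80,190,10): cv2.putText(m,str(y),(0,(y-70)*4+4),0,.35,(0,0,255));cv2.line(m,(25,(y-70)*4),(35,(y-70)*4),(0,0,255))
    out.append(m)
cv2.imwrite('pics/rect.png',np.hstack(out))"
```

```text
(no output)
```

View pics/rect.png

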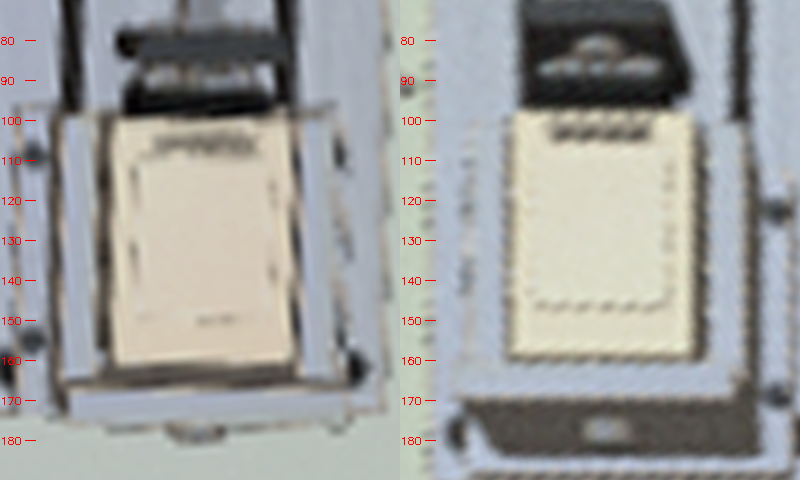

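Left (top view, metric): cassette end and dock walls both start at y ≈ 98.5 mm, so it is flush, with the pad pressed on it. Now the tab.

drive_tool --commands '[[[-0.2, 0.1, 4], [0, 0, 0]], [[-0.2, 0.1, 8], [0, 0, 0]], [[-0.2, 0.1, 9.4], [0, 0, 0]], [[-0.2, 0.1, 9.9], [0, 0, 0]], [[-0.2, 0.1, 10.2], [0, 0, 0]]]'

```text
time: 16.85
tcp_pos: [0.5693, -0.1095, 0.102]
tcp_rot: [3.142, 0.001, -3.042]
ft_force: [0.1, -1.1, -0.1]
grip_width: 0.0006
grip_force: 0.0
```

```bash
python3 -c "
from h import *
st()"
```

```text
t 16.85 clamp pos mm [   1.5 -133.9  102. ] F clamp [-0.  -1.1 -0.1]
```

drive_tool --commands '[[[0, 0, 0.2], [0, 0, 0]], [[0, 0, 0.4], [0, 0, 0]], [[0, 0, 0.6], [0, 0, 0]], [[0, 0, 0.6], [0, 0, 0]]]'

```text
time: 17.25
tcp_pos: [0.569, -0.1103, 0.0959]
tcp_rot: [-3.141, 0.002, -3.043]
ft_force: [1.1, -0.6, 1.2]
grip_width: 0.0004
grip_force: 0.4
```

```bash
python3 -c "
from h import *
jaw()"
```

```text
t 17.25 clamp pos mm [   1.1 -134.8   95.9] F clamp [ 1.1 -0.8  1.2]
[(40, 8), (42, 3), (44, 5), (46, 8), (48, 3), (50, 5), (52, 8), (54, 4), (56, 6), (58, 6), (60, 4), (62, 5), (64, 7), (66, 3), (68, 3), (70, 0), (72, 0), (74, 0), (76, 1), (78, 5), (80, 1), (82, 38), (84, 15), (86, 12), (88, 12), (90, 12), (92, 16), (94, 20), (96, 29), (98, 17), (100, 14), (102, 18), (104, 22), (106, 22), (108, 15), (110, 22), (112, 15), (114, 21), (116, 22), (118, 19), (120, 19), (122, 18), (124, 20), (126, 21), (128, 22), (130, 20), (132, 20), (134, 17), (136, 25), (138, 21), (140, 18), (142, 19), (144, 24), (146, 25), (148, 21), (150, 23), (152, 20), (154, 20), (156, 20), (158, 27), (160, 3), (162, 0), (164, 2), (166, 2), (168, 0), (170, 0), (172, 62), (174, 15), (176, 7), (178, 18), (180, 1), (182, 0), (184, 0), (186, 0)]
```

drive_tool --commands '[[[0, 0, 0.2], [0, 0, 0]], [[0, 0, 0.4], [0, 0, 0]], [[0, 0, 0.6], [0, 0, 0]], [[0, 0, 0.6], [0, 0, 0]]]'

```text
time: 17.7
tcp_pos: [0.5684, -0.1101, 0.0891]
tcp_rot: [3.141, -0.0, -3.043]
ft_force: [1.1, 1.2, 1.0]
grip_width: 0.0006
grip_force: 0.9
```

```bash
python3 -c "
from h import *
jaw()"
```

```text
t 17.7 clamp pos mm [   0.5 -134.5   89.1] F clamp [1.2 1.  1. ]
[(40, 8), (42, 5), (44, 4), (46, 6), (48, 7), (50, 4), (52, 5), (54, 7), (56, 2), (58, 9), (60, 5), (62, 7), (64, 6), (66, 5), (68, 1), (70, 0), (72, 0), (74, 0), (76, 0), (78, 6), (80, 1), (82, 36), (84, 15), (86, 12), (88, 12), (90, 8), (92, 17), (94, 23), (96, 27), (98, 19), (100, 12), (102, 18), (104, 20), (106, 22), (108, 14), (110, 25), (112, 15), (114, 23), (116, 21), (118, 15), (120, 20), (122, 21), (124, 19), (126, 19), (128, 23), (130, 22), (132, 17), (134, 19), (136, 22), (138, 19), (140, 21), (142, 22), (144, 17), (146, 28), (148, 18), (150, 25), (152, 20), (154, 23), (156, 20), (158, 24), (160, 5), (162, 1), (164, 1), (166, 1), (168, 1), (170, 3), (172, 63), (174, 21), (176, 8), (178, 12), (180, 5), (182, 0), (184, 0), (186, 0)]
```

drive_tool --commands '[[[0, 0, 0.1], [0, 0, 0]], [[0, 0, 0.2], [0, 0, 0]], [[0, 0, 0.3], [0, 0, 0]], [[0, 0, 0.3], [0, 0, 0]]]'

```text
time: 18.15
tcp_pos: [0.5682, -0.1101, 0.0864]
tcp_rot: [3.141, -0.0, -3.043]
ft_force: [-0.5, 0.8, 5.4]
grip_width: 0.0007
grip_force: 1.9
```

```bash
python3 -c "
from h import *
f,q=jaw()
a=f['frame'][80:260,170:330,::-1]
cv2.imwrite('pics/c5.png',cv2.resize(a,None,fx=3.3,fy=3.3,interpolation=cv2.INTER_CUBIC))"
```

```text
t 18.15 clamp pos mm [   0.4 -134.5   86.4] F clamp [-0.4  0.9  5.4]
[(40, 5), (42, 5), (44, 6), (46, 6), (48, 4), (50, 4), (52, 6), (54, 4), (56, 0), (58, 0), (60, 0), (62, 0), (64, 0), (66, 5), (68, 15), (70, 45), (72, 23), (74, 11), (76, 8), (78, 1), (80, 12), (82, 7), (84, 14), (86, 16), (88, 31), (90, 51), (92, 5), (94, 0), (96, 3), (98, 13), (100, 10), (102, 22), (104, 23), (106, 19), (108, 15), (110, 18), (112, 20), (114, 21), (116, 19), (118, 19), (120, 20), (122, 20), (124, 22), (126, 20), (128, 16), (130, 20), (132, 22), (134, 20), (136, 20), (138, 22), (140, 18), (142, 19), (144, 26), (146, 22), (148, 24), (150, 19), (152, 22), (154, 22), (156, 22), (158, 26), (160, 4), (162, 1), (164, 2), (166, 2), (168, 0), (170, 1), (172, 62), (174, 21), (176, 9), (178, 16), (180, 1), (182, 0), (184, 0), (186, 0)]
```

View pics/c5.png

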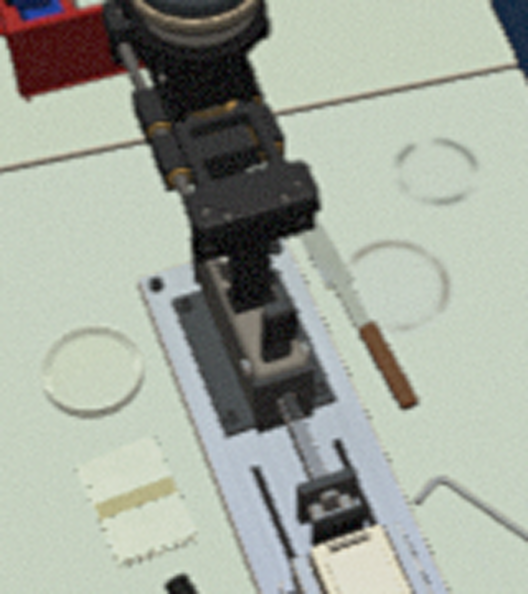

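The jaw (330,505) has left the cassette end (355,545) and is springing back. Press a little more and hold.

drive_tool --commands '[[[0, 0, 0.1], [0, 0, 0]], [[0, 0, 0.1], [0, 0, 0]], [[0, 0, 0.1], [0, 0, 0]], [[0, 0, 0.1], [0, 0, 0]], [[0, 0, 0.1], [0, 0, 0]]]'

```text
time: 18.7
tcp_pos: [0.5683, -0.11, 0.0859]
tcp_rot: [3.141, -0.0, -3.043]
ft_force: [-2.3, 2.0, 7.3]
grip_width: 0.0001
grip_force: 3.2
```

drive_tool --commands '[[[0, 0, 0], [0, 0, 0]], [[0, 0, 0], [0, 0, 0]], [[0, 0, 0], [0, 0, 0]], [[0, 0, 0], [0, 0, 0]], [[0, 0, 0], [0, 0, 0]]]'

```text
time: 19.2
tcp_pos: [0.5683, -0.11, 0.0859]
tcp_rot: [3.141, -0.0, -3.043]
ft_force: [-2.2, 0.9, 7.3]
grip_width: 0.0002
grip_force: 3.2
```

drive_tool --commands '[[[0, 0, 0], [0, 0, 0]], [[0, 0, 0], [0, 0, 0]], [[0, 0, 0], [0, 0, 0]], [[0, 0, 0], [0, 0, 0]], [[0, 0, 0], [0, 0, 0]]]'

```text
time: 19.7
tcp_pos: [0.5683, -0.11, 0.0859]
tcp_rot: [3.141, -0.0, -3.043]
ft_force: [-1.6, 0.3, 8.4]
grip_width: 0.0004
grip_force: 3.2
```

drive_tool --commands '[[[0, 0, 0], [0, 0, 0]], [[0, 0, 0], [0, 0, 0]], [[0, 0, 0], [0, 0, 0]], [[0, 0, 0], [0, 0, 0]], [[0, 0, 0], [0, 0, 0]]]'

```text
time: 20.2
tcp_pos: [0.5683, -0.11, 0.0859]
tcp_rot: [3.141, -0.0, -3.043]
ft_force: [-2.5, 2.3, 7.2]
grip_width: 0.0006
grip_force: 3.2
```

drive_tool --commands '[[[0, 0, 0], [0, 0, 0]], [[0, 0, 0], [0, 0, 0]], [[0, 0, 0], [0, 0, 0]], [[0, 0, 0], [0, 0, 0]], [[0, 0, 0], [0, 0, 0]]]'

```text
time: 20.7
tcp_pos: [0.5683, -0.11, 0.0859]
tcp_rot: [3.141, -0.0, -3.043]
ft_force: [-1.8, 1.3, 8.0]
grip_width: 0.0006
grip_force: 3.2
```

```bash
python3 -c "
from h import *
jaw()"
```

```text
t 20.7 clamp pos mm [   0.4 -134.4   85.9] F clamp [-1.7  1.5  8. ]
[(40, 11), (42, 5), (44, 1), (46, 8), (48, 9), (50, 13), (52, 15), (54, 32), (56, 58), (58, 0), (60, 0), (62, 0), (64, 0), (66, 0), (68, 0), (70, 0), (72, 0), (74, 0), (76, 0), (78, 0), (80, 0), (82, 0), (84, 0), (86, 0), (88, 0), (90, 0), (92, 0), (94, 0), (96, 2), (98, 14), (100, 11), (102, 18), (104, 26), (106, 18), (108, 16), (110, 19), (112, 21), (114, 18), (116, 22), (118, 22), (120, 15), (122, 23), (124, 19), (126, 19), (128, 20), (130, 20), (132, 20), (134, 22), (136, 16), (138, 24), (140, 22), (142, 20), (144, 20), (146, 28), (148, 23), (150, 22), (152, 19), (154, 21), (156, 22), (158, 27), (160, 3), (162, 1), (164, 0), (166, 1), (168, 2), (170, 2), (172, 64), (174, 19), (176, 9), (178, 15), (180, 2), (182, 0), (184, 0), (186, 0)]
```

Jaw is fully back (pad front 58 mm), cassette unmoved. Lift off gently.

drive_tool --commands '[[[0, 0, -0.4], [0, 0, 0]], [[0, 0, -1.0], [0, 0, 0]], [[0, 0, -2.0], [0, 0, 0]], [[0, 0, -5], [0, 0, 0]], [[0, 0, -9], [0, 0, 0]]]'

```text
time: 21.25
tcp_pos: [0.5667, -0.11, 0.1748]
tcp_rot: [3.141, -0.005, -3.044]
ft_force: [1.4, -0.3, -0.2]
grip_width: 0.0003
grip_force: 0.0
```

drive_tool --commands '[[[0, 0, -3], [0, 0, 0]], [[0, 0, -3], [0, 0, 0]], [[0, 0, -3], [0, 0, 0]], [[0, 0, -3], [0, 0, 0]], [[0, 0, -3], [0, 0, 0]]]'

```text
time: 21.75
tcp_pos: [0.5674, -0.11, 0.2039]
tcp_rot: [3.141, -0.003, -3.043]
ft_force: [-0.1, -0.8, -0.4]
grip_width: 0.0006
grip_force: 0.0
```

```bash
python3 -c "
from h import *
f,q=jaw()
cv2.imwrite('pics/end.png',f['frame'][:,:,::-1])"
```

```text
t 21.75 clamp pos mm [  -0.5 -134.3  203.9] F clamp [-0.2 -0.8 -0.4]
[(40, 13), (42, 4), (44, 1), (46, 8), (48, 10), (50, 15), (52, 13), (54, 31), (56, 62), (58, 3), (60, 0), (62, 0), (64, 0), (66, 0), (68, 0), (70, 0), (72, 0), (74, 0), (76, 0), (78, 0), (80, 0), (82, 0), (84, 0), (86, 0), (88, 0), (90, 0), (92, 0), (94, 0), (96, 2), (98, 11), (100, 13), (102, 20), (104, 23), (106, 17), (108, 19), (110, 16), (112, 21), (114, 17), (116, 20), (118, 24), (120, 14), (122, 28), (124, 17), (126, 15), (128, 23), (130, 19), (132, 17), (134, 24), (136, 18), (138, 21), (140, 23), (142, 20), (144, 19), (146, 25), (148, 21), (150, 23), (152, 23), (154, 20), (156, 26), (158, 24), (160, 1), (162, 2), (164, 0), (166, 2), (168, 2), (170, 3), (172, 71), (174, 15), (176, 7), (178, 15), (180, 4), (182, 0), (184, 0), (186, 0)]
```

View pics/end.png

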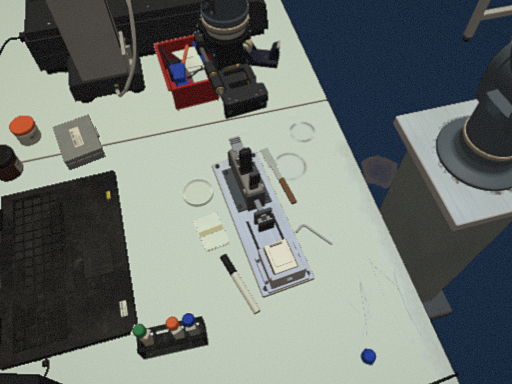

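The jaw is fully back at about (263,215), the cassette is home at (280,258), the bystanders are where they were, and the gripper is clear.

```bash
python3 -c "
from station import arm
print(arm.close_job())"
```

```text
the job is handed in; nothing more can be done
None
```

The cassette is home, flush with the dock mouth in the top view. By the trigger force it was pressed with about 16 N at most and stayed clamped with the hand off; the jaw then sprang fully back on the release tab, nothing else looked moved, and I handed the job in at about 22 s (no verdict was returned).

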